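# Roll a tube blank into the sawing V-block

## Task

Roll the loose steel tube along the worktop with your fingers, up the ramp of the wooden V-block and into its groove, and push it along the groove until its end butts against the metal stop plate, ready to be sawn to length. Do not pick the tube up: it is only pushed and rolled. Leave it lying still and fully down in the groove, and leave the other things on the worktop where they are.

Things in the scene. Friction and masses are not known exactly. Their poses are not given: they have to be found in the camera images.
- tube: loose smooth plain steel tube with dark ends: 42 mm diameter, 180 mm long, about 0.35 kg, on its side on the worktop beyond the foot of the ramp. Origin at its middle, on its axis (21 mm above the worktop at the start). x is its long axis and at the start points within 15 degrees of the block's x; y and z turn as it rolls.
- v_block: wooden V-block with a ramp, fixed to the worktop, 160 mm long (x -80 to +80 mm). Origin on the worktop right below the bottom line of the groove, halfway along. x runs along the groove to the stop plate, y from the groove to the ramp, where the tube comes from, z up. The groove's bottom is 3 mm above the worktop; the far flank climbs at 50 degrees to a rail 32 mm high (y -20 to -34 mm).
- groove_seat (a point): point fixed to the block: where the axis of a seated tube passes, halfway along the block; in the block's frame x = 0, y = +4.7 mm, z = +30 mm. Axes as the block's. The tube's own middle ends 10 mm from here, on the side away from the stop plate, when it is seated and butted.
- stop_face (a point): point on the inner face of the aluminium stop plate, on the axis of a seated tube; in the block's frame x = +80 mm, y = +4.7 mm, z = +30 mm. The plate is upright, 6 mm thick, 52 mm high, and spans y = -35 to +37 mm of the block's frame, beyond the +x end of the groove.
- bottleneck_slide: brass-coloured guitar slide, an upright open tube 23 mm across and 60 mm high, standing on the worktop on the far side of the block from the ramp; a bystander. Origin at the centre of its foot.
- side_cutters: red-handled side cutters, 143 x 52 x 14 mm, lying flat beyond the work; a bystander. Origin under the centre.
- pedal_drive: orange stomp-box effect pedal, 113 x 75 x 51 mm, standing on the worktop at the left near the edge; a bystander. Origin under the centre.
- ramp_crest (a point): top edge of the ramp, halfway along the block: in its frame x = 0, y = +21 mm, z = +15 mm, axes as the block's. From here the ramp falls at 12 degrees to the worktop at y = +92 mm, and on the other side the groove's entry flank falls at 30 degrees to the groove's bottom at y = 0.

How it is judged:
On the way:
1. the tube rolls on its side (turns at more than 0.5 rad/s for 0.2 s) outside the groove (angular speed of tube above 0.5 rad/s and y of tube in the frame of v_block above 0.02 m), for 0.2 s.
At the end, for the whole second after the job is handed in: The tube lies at rest down in the groove (axis within 4 mm of the seated line and within 0.06 rad of it), its end within 5 mm of the stop plate (y of tube in the frame of groove_seat between -0.004 and 0.004 m and z of tube in the frame of groove_seat between -0.004 and 0.004 m and angle between the x axis of tube and the x axis of v_block, either way round below 0.06 rad and x of tube in the frame of groove_seat between -0.015 and -0.006 m and linear speed of tube below 0.01 m/s and angular speed of tube below 0.3 rad/s); the robot touches nothing.
It fails at once if the tube is picked up (its middle more than 55 mm above the worktop, or stood up by more than about 18 degrees) (height (world z) of tube above 0.055 m or angle between tube's own x axis and vertical below 1.25 rad or angle between tube's own x axis and vertical above 1.89 rad).
It fails at once if a bystander is moved by more than 20 mm or tipped over (distance of any of bottleneck_slide, side_cutters, pedal_drive from where it was at the start of the episode above 0.02 m or angle between bottleneck_slide's own z axis and vertical above 0.5 rad).
It also fails if it takes over 58 s, if anything falls off the work surface, if the arm or the gripper's body presses on something with over 40 N, if the wrist force passes 120 N, or if a joint passes its speed limit or range.

## Robot

A 6-joint arm with a two-finger parallel gripper is mounted at the origin on a cart in front of the work surface, level with it; the furniture and walls round the work are solid. World frame = base frame: x ahead of the robot, y to its left, z up, the work surface at z = 0. Lengths are in m, angles in rad, forces in N, time in s.
With the tool pointing down it reaches from about 0.35 to 0.775 m from the base axis. Payload 7.3 kg.
Tool frame: the origin (TCP) lies on the centre line of the jaws, within the pads' length; the fingertips stand 17 mm ahead of it and the grasp point (between the pads) lies 2 mm behind it (robot.tcp_to_tips is the distance from the TCP to the fingertips, in m); z points along the fingers, y is the line along which they close (so a half turn about z gives the same grasp; the last joint's range is limited). The gripper opens to 92 mm and grips with 3 to 60 N. Pads are 19 mm wide; open, the fingers measure 130 mm over their backs; the gripper's body (75 mm by 190 mm) begins 47 mm behind the grasp point.
Start: joints at [-1.473, 0.342, 1.524, -0, 1.275, -0.146], TCP at [0.127, -0.509, 0.244] pointing down, gripper open.
Joint ranges: [-2.53, 2.53], [-0.77, 2.02], [0.04, 2.7], [-1, 4.14], [0.28, 2.66], [-3.11, 3.11]. Speed limits (rad/s): [2.57, 2.57, 3.14, 3.14, 3.14, 3.14].

## Interface

Orientations are given as [roll, pitch, yaw] about the fixed x, y, z axes, in that order (R = Rz(yaw) Ry(pitch) Rx(roll)).
In Python, from cell import robot gives the robot as it stands. The module is installed in compiled form; this text tells all that it offers.
- The arm moves only by the tool carry_out, never from a script. Its argument "commands" is a list of rows, each a list of 3 entries, a list of its own where there are three numbers: the shift along the tool's x, y, z in m, then the turn about the tool's z in rad, then the opening, from 0 (shut) to 1 (fully open). In form: [[[dx, dy, dz], yaw, claw], ...]. A call has 1 to 20 rows; each row shifts and turns the commanded pose from where the row before left it, along the tool's axes as they then stand; what a row does not reach is not made up. A row lasts 1/8 s, in which the tool goes at most 62.5 mm and 10.7 degrees, less where a joint would pass 70% of its speed; a pose out of reach is approached as far as the arm can. A call is refused whole if a number of a shift passes 0.0625 or a number of a turn 0.188, either way. A call with a gripper value outside its range is refused whole. The fingers move at their own pace and stop on an object; "newtons" is the grip in N (left out, the last holds). Time passes only in rows, so rows that do not move let the fingers close. It gives the time, the measured TCP pose, the force, the opening and the grip force at its end, in the units of the state.
- robot.observe(): the state, without advancing time (a new reading comes with each control period).
- robot.read_camera(name): name is "scene" or "top" or "wrist"; returns a dict with "pixels" (420x560x3 uint8, red, green, blue), "fx", "fy", "cx", "cy" (pixels), "view" (4x4, takes a point from world to camera coordinates); the wrist camera has in their place "T_tool_cam" (4x4, takes a point from camera to tool coordinates, whose origin is the TCP and whose axes are the flange's). Camera axes: x right, y up, looking along -z (the intrinsics and any distortion apply to the point x, -y, -z); pixel columns grow to the right and rows downward; lengths in m; the calibration is good to about 2 mm. A picture is of the moment at which its call begins: read the wrist's pose just before it. There is no depth.
- robot.hand_in(): hands the job in; it is judged then, once.
Trained networks look in a picture, given as the dict that the camera call returned (one of the last four; its "shot" number tells which), for a name from the list of things; names that differ only in an ending like _2 or _b are one class to them, and where a whole thing is asked for, a point or a joint stands for the part that bears it (a point fixed in the world has none). Each returns a list of dicts, best first, with "p" (0 to 1); they miss things now and then, are a little off and sometimes report something else, mostly with a low value. They report only what shows in the picture. A call takes as long as a camera call.
- robot.find_in(picture, name): "at" ([column, row] in pixels, amid what is visible of it).
- robot.tip_of(picture, name): "at" ([column, row] in pixels: a listed point, or the origin of a listed thing).
The state is a dict: "time": time; "qpos": joint angles; "qvel": joint speeds; "joint_efforts": joint torques, N m; "tool_pos": TCP position; "tool_rot": TCP orientation; "contact_force": force on the tool from outside, world axes, zero at the start; "torque": the same for the moment, N m; "opening": finger opening in m; "grip_force": force on a finger pad.
Only numpy, scipy, OpenCV 4.12 (cv2) and the standard library are available. Lean on these libraries where they do the work, as an engineer would, in place of code of your own. Each camera call takes 0.05 s, during which the arm holds its last target. There are 200 camera calls.

## Working session

There is one attempt and no reset: what is moved stays moved. The work goes in short steps, Python scripts to look and compute and a tool call to move; the robot and the scene stay as the last step left them, time stands still between calls to the robot, and variables do not carry over. Pictures are saved under pics/ and viewed, at most 10 in all, crops included, and the job is handed in when it is done.

Besides the shell and the picture viewer there is one more tool, called after "Request:" as a command line: name --argument value ..., lists and objects as JSON in quotes. carry_out: Moves the arm, as the interface text tells. Its arguments: {"type":"object","properties":{"commands":{"type":"array"},"newtons":{"type":"number"}},"required":["commands"]}

```bash
mkdir -p pics
cat > h.py <<'E'
import numpy as np, cv2
from cell import robot
def ray(pic,px,z):
    x=(px[0]-pic["cx"])/pic["fx"]; y=(px[1]-pic["cy"])/pic["fy"]
    V=np.array(pic["view"]); R=V[:3,:3]; c=-R.T@V[:3,3]
    d=R.T@np.array([x,-y,-1]); return c+d*(z-c[2])/d[2]
def proj(pic,P):
    V=np.array(pic["view"]); q=V[:3,:3]@np.asarray(P)+V[:3,3]
    return [pic["cx"]+pic["fx"]*q[0]/-q[2], pic["cy"]+pic["fy"]*-q[1]/-q[2]]
def save(pic,n): cv2.imwrite("pics/"+n+".png",pic["pixels"][:,:,::-1])
E
python3 - <<'E'
from h import *
np.set_printoptions(precision=4,suppress=True)
print(robot.observe())
Z=dict(tube=.021,v_block=0,groove_seat=.03,stop_face=.03,ramp_crest=.015,bottleneck_slide=0,side_cutters=0,pedal_drive=0)
for c in("top","scene"):
    p=robot.read_camera(c); save(p,c+"0"); print(c,[k for k in p],p["fx"])
    for n,z in Z.items():
        r=robot.tip_of(p,n)
        for q in r[:2]: print(n,round(q["p"],2),np.round(q["at"],1),ray(p,q["at"],z))
E
```

```text
{'time': 0.0, 'qpos': array([-1.473 ,  0.3427,  1.525 , -0.    ,  1.2754, -0.146 ]), 'qvel': array([ 0.0009,  0.0019, -0.    ,  0.0009, -0.0006, -0.0012]), 'joint_efforts': array([ -0.0001, -43.1242, -24.4216,   0.0718,   0.056 ,  -0.0001]), 'tool_pos': array([ 0.1267, -0.5091,  0.2431]), 'tool_rot': array([-3.1401, -0.0002,  0.2438]), 'contact_force': array([ 0.1979,  0.5135, -0.0443]), 'torque': array([ 0.0303, -0.0068, -0.0171]), 'grip_force': 0.0, 'opening': 0.09209864328978593}
top ['pixels', 'fx', 'fy', 'cx', 'cy', 'view', 'shot'] 529.6931794248925
tube 0.56 [260.  226.6] [0.5672 0.0797 0.021 ]
v_block 0.72 [314.7 218.8] [ 0.5994 -0.0666  0.    ]
groove_seat 0.62 [314.1 211.2] [ 0.6082 -0.0633  0.03  ]
stop_face 0.7 [311.5 186.5] [ 0.6819 -0.0583  0.03  ]
ramp_crest 0.7 [305.8 216.1] [ 0.6006 -0.0419  0.015 ]
bottleneck_slide 0.42 [385.8 208.5] [ 0.6308 -0.2611  0.    ]
side_cutters 0.73 [247.3 159.5] [0.7833 0.1199 0.    ]
pedal_drive 0.72 [146.2 255.5] [0.4934 0.3756 0.    ]
scene ['pixels', 'fx', 'fy', 'cx', 'cy', 'view', 'shot'] 415.4844364546013
tube 0.79 [252.6 224.4] [0.5764 0.086  0.021 ]
tube 0.35 [179.8 184.6] [0.4878 0.3339 0.021 ]
v_block 0.72 [297.9 265.9] [ 0.6048 -0.0699  0.    ]
groove_seat 0.95 [294.5 257.3] [ 0.597  -0.0667  0.03  ]
stop_face 0.57 [324.5 242.3] [ 0.6812 -0.0647  0.03  ]
stop_face 0.16 [298.3 263.7] [ 0.5934 -0.087   0.03  ]
ramp_crest 0.76 [290.3 255.9] [ 0.5994 -0.0465  0.015 ]
bottleneck_slide 0.85 [362.  326.2] [ 0.6224 -0.2693  0.    ]
bottleneck_slide 0.38 [327.4 241.4] [ 0.7088 -0.0429  0.    ]
side_cutters 0.76 [310.5 197.6] [0.7722 0.1162 0.    ]
pedal_drive 0.69 [177.7 183.7] [0.4921 0.3693 0.    ]
```

Run:
```python
import cv2
t=cv2.imread("pics/top0.png")[130:290,210:410]; cv2.imwrite("pics/t0c.png",cv2.resize(t,None,fx=4,fy=3.75 if 0 else 4)[:600])
s=cv2.imread("pics/scene0.png")[160:310,180:380]; cv2.imwrite("pics/s0c.png",cv2.resize(s,None,fx=4,fy=4))
```

```text
(no output)
```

View pics/t0c.png

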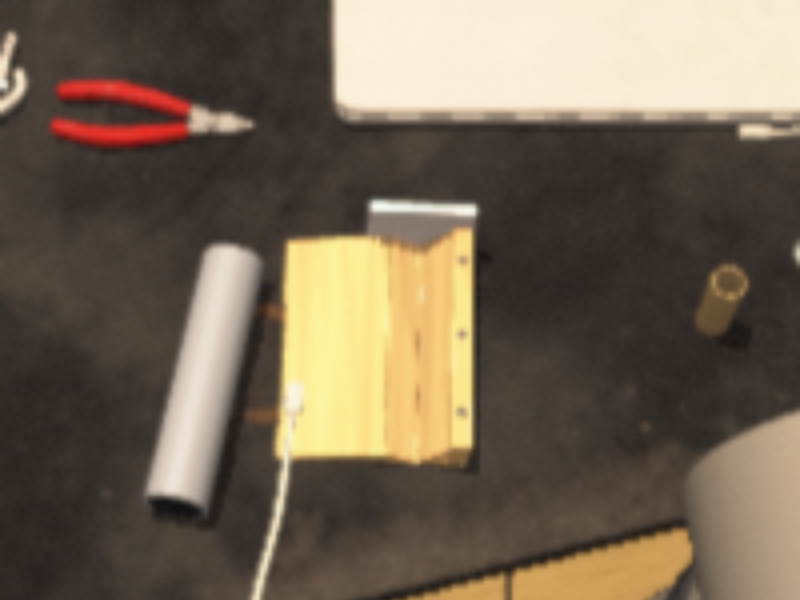

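View pics/s0c.png

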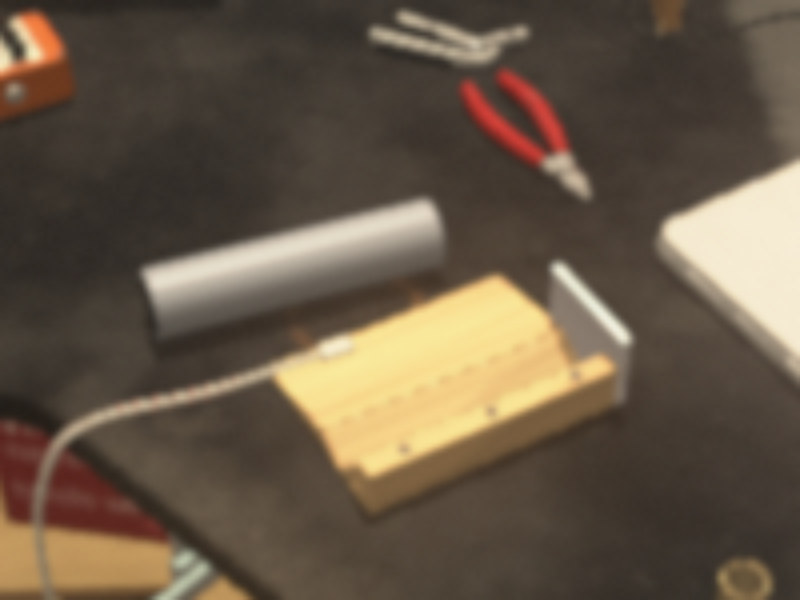

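```bash
cat > fit.py <<'E'
from h import *
from scipy.optimize import least_squares
np.set_printoptions(precision=4,suppress=True)
pt=robot.read_camera("top"); ps=robot.read_camera("scene")
T=lambda a:np.array(a)/4+[210,130]
S=lambda a:np.array(a)/4+[180,160]
B=[(pt,T([287,240]),(80,92,0)),(pt,T([276,458]),(-80,92,0)),(pt,T([369,203]),(83,37,52)),(pt,T([477,207]),(83,-35,52)),(pt,T([474,228]),(80,-34,32)),
(ps,S([500,275]),(80,92,0)),(ps,S([277,375]),(-80,92,0)),(ps,S([612,362]),(80,-34,32)),(ps,S([363,478]),(-80,-34,32)),(ps,S([557,264]),(83,37,52)),(ps,S([630,340]),(83,-35,52))]
def W(v,p):
    c,s=np.cos(v[2]),np.sin(v[2]); p=np.array(p)/1000
    return np.array([v[0]+c*p[0]-s*p[1],v[1]+s*p[0]+c*p[1],p[2]])
r=least_squares(lambda v:np.ravel([np.array(proj(c,W(v,p)))-u for c,u,p in B]),[.6,-.066,.05],loss="soft_l1")
print("block",r.x,"resid",np.ravel([np.array(proj(c,W(r.x,p)))-u for c,u,p in B]).round(1))
D=[(pt,T([233,254]),(90,0,21)),(pt,T([181,505]),(-90,0,21)),(ps,S([440,224]),(90,0,21)),(ps,S([153,303]),(-90,0,21))]
t=least_squares(lambda v:np.ravel([np.array(proj(c,W(v,p)))-u for c,u,p in D]),[.57,.08,-.1])
print("tube",t.x,t.fun.round(1))
c,s=np.cos(r.x[2]),np.sin(r.x[2]);d=t.x[:2]-r.x[:2]
print("tube in block",c*d[0]+s*d[1],-s*d[0]+c*d[1],t.x[2]-r.x[2])
print("seat",W(r.x,(0,4.7,30)),"target mid",W(r.x,(-10,4.7,30)),"stop",W(r.x,(80,4.7,30)))
E
python3 fit.py
```

```text
block [ 0.6028 -0.0657 -0.0454] resid [-0.2 -0.2 -0.1 -0.7  0.1  0.1 -0.   0.3 -0.3 -0.6 -0.6  0.3 -2.8 -1.4
  1.9  1.5  1.5  0.1 -0.3  0.3 -0.4  0.5]
tube [ 0.5766  0.076  -0.1777] [-0.4 -0.1 -0.5 -1.3 -1.2  1.4  0.5  0.8]
tube in block -0.03263108144241773 0.14035874953417515 -0.13236684977771523
seat [ 0.603 -0.061  0.03 ] target mid [ 0.593  -0.0605  0.03  ] stop [ 0.6829 -0.0646  0.03  ]
```

Request:
carry_out --commands '[[[0,0,0],-0.183,1],[[0,0,0],-0.183,1],[[0,0,0],-0.183,1],[[0,0,0],-0.183,1],[[0,0,0],-0.183,1],[[0,0,0],-0.183,1],[[0,0,0],-0.183,1],[[0,0,0],0,1]]'

```text
time: 2.0
tool_pos: [0.1267, -0.5095, 0.2437]
tool_rot: [-3.142, 0.0, 1.523]
contact_force: [0.5, -0.4, 0.7]
opening: 0.0917
grip_force: 0.0
```

```bash
cat > blk.py <<'E'
from h import *
b=np.array([.6028,-.0657]);a=-.0454
def tb(p):
    d=np.array(p[:2])-b;c,s=np.cos(a),np.sin(a);return np.array([c*d[0]+s*d[1],-s*d[0]+c*d[1]])
if __name__=="__main__":
    o=robot.observe();print(o["time"],o["tool_pos"],"yaw want",a+np.pi/2,"have",o["tool_rot"],"block xy",tb(o["tool_pos"]),"z",o["tool_pos"][2],o["contact_force"])
E
python3 blk.py
```

```text
2.0 [ 0.1267434  -0.50947892  0.24374437] yaw want 1.5253963267948965 have [-3.14158735e+00  6.42554102e-05  1.52313831e+00] block xy [-0.45542543 -0.46492719] z 0.2437443744815806 [ 0.5400532  -0.37852111  0.65293483]
```

Request:
carry_out --commands '[[[0.042,0.0262,0.005],0,1],[[0.042,0.0262,0.005],0,1],[[0.042,0.0262,0.005],0,1],[[0.042,0.0262,0.005],0,1],[[0.042,0.0262,0.005],0,1],[[0.042,0.0262,0.005],0,1],[[0.042,0.0262,0.005],0,1],[[0.042,0.0262,0.005],0,1],[[0.042,0.0262,0.005],0,1],[[0.042,0.0262,0.005],0,1],[[0.042,0.0262,0.005],0,1],[[0.042,0.0262,0.005],0,1],[[0.042,0.0262,0.015],0,1],[[0.042,0.0262,0.015],0,1],[[0.042,0.0262,0.015],0,1],[[0.042,0.0262,0.015],0,1],[[0,0,0],0,1],[[0,0,0],0,1]]'

```text
time: 4.25
tool_pos: [0.576, 0.1423, 0.1235]
tool_rot: [-3.141, 0.001, 1.523]
contact_force: [-0.2, -0.1, -0.1]
opening: 0.0918
grip_force: 0.0
```

```bash
python3 blk.py
```

```text
4.25 [0.57603694 0.14227825 0.12351143] yaw want 1.5253963267948965 have [-3.14084749e+00  5.36518799e-04  1.52294036e+00] block xy [-0.03617446  0.20654933] z 0.12351143194318702 [-0.23546545 -0.06426433 -0.09660594]
```

Request:
carry_out --commands '[[[0,0,0.035],0,1],[[0,0,0.035],0,1],[[0,0,0.0245],0,1],[[0,0,0],0,1],[[-0.006,0,0],0,1],[[-0.006,0,0],0,1],[[-0.006,0,0],0,1],[[-0.006,0,0],0,1],[[-0.006,0,0],0,1],[[-0.006,0,0],0,1],[[-0.006,0,0],0,1],[[-0.006,0,0],0,1],[[-0.006,0,0],0,1]]'

```text
time: 5.88
tool_pos: [0.5739, 0.0882, 0.0292]
tool_rot: [-3.142, 0.0, 1.525]
contact_force: [-0.3, 0.1, -0.0]
opening: 0.0921
grip_force: 0.1
```

```bash
python3 blk.py
python3 - <<'E'
from h import *
p=robot.read_camera("scene"); print(robot.tip_of(p,"tube")[:1]); cv2.imwrite("pics/s1.png",cv2.resize(p["pixels"][140:310,160:380,::-1],None,fx=3.5,fy=3.5))
E
```

```text
5.875 [0.57389628 0.08817255 0.02915858] yaw want 1.5253963267948965 have [-3.14156488e+00  1.06723779e-04  1.52481872e+00] block xy [-0.03585735  0.15240222] z 0.02915858444388519 [-0.32644952  0.13974745 -0.04424132]
[{'at': [257.0, 237.1], 'p': 0.77}]
```

View pics/s1.png

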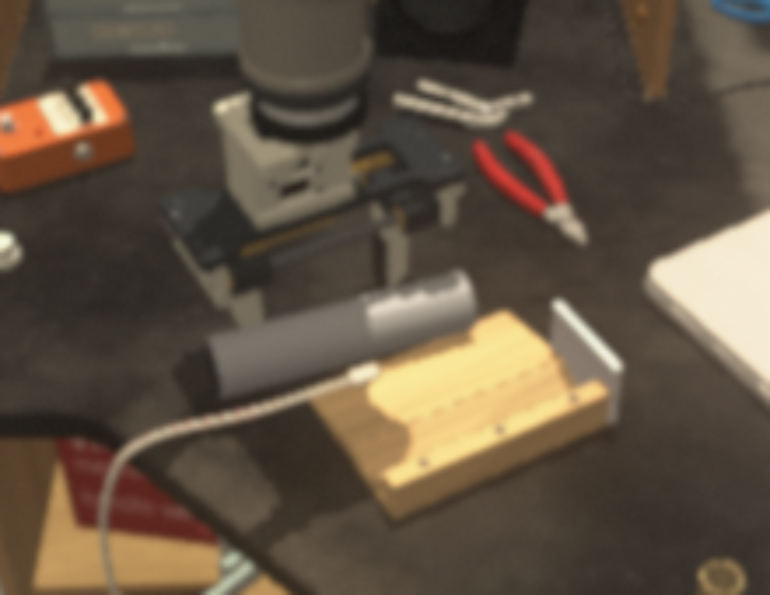

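Request:
carry_out --commands '[[[-0.0055,0,0],0,1],[[-0.0055,0,0],0,1],[[-0.0055,0,0],0,1],[[-0.0055,0,0],0,1],[[-0.005,0,-0.0008],0,1],[[-0.005,0,-0.0008],0,1],[[-0.005,0,-0.0008],0,1],[[-0.005,0,-0.0008],0,1],[[-0.005,0,-0.0008],0,1],[[-0.005,0,-0.0008],0,1],[[-0.005,0,-0.0008],0,1],[[-0.005,0,-0.0008],0,1],[[-0.005,0,-0.0008],0,1],[[-0.005,0,-0.0008],0,1]]'

```text
time: 7.72
tool_pos: [0.5706, 0.0163, 0.0372]
tool_rot: [-3.142, 0.0, 1.525]
contact_force: [-0.1, 4.3, 2.1]
opening: 0.092
grip_force: 2.0
```

```bash
python3 blk.py
python3 - <<'E'
from h import *
p=robot.read_camera("scene"); print(robot.tip_of(p,"tube")[:1]); cv2.imwrite("pics/s2.png",cv2.resize(p["pixels"][140:310,160:380,::-1],None,fx=3.5,fy=3.5))
E
```

```text
7.725 [0.57057391 0.01628841 0.03723207] yaw want 1.5253963267948965 have [-3.14153751e+00  1.04130032e-04  1.52478536e+00] block xy [-0.03591388  0.08044137] z 0.03723207454101485 [-0.05590758  4.2841555   2.14070699]
[{'at': [268.3, 251.6], 'p': 0.74}]
```

View pics/s2.png

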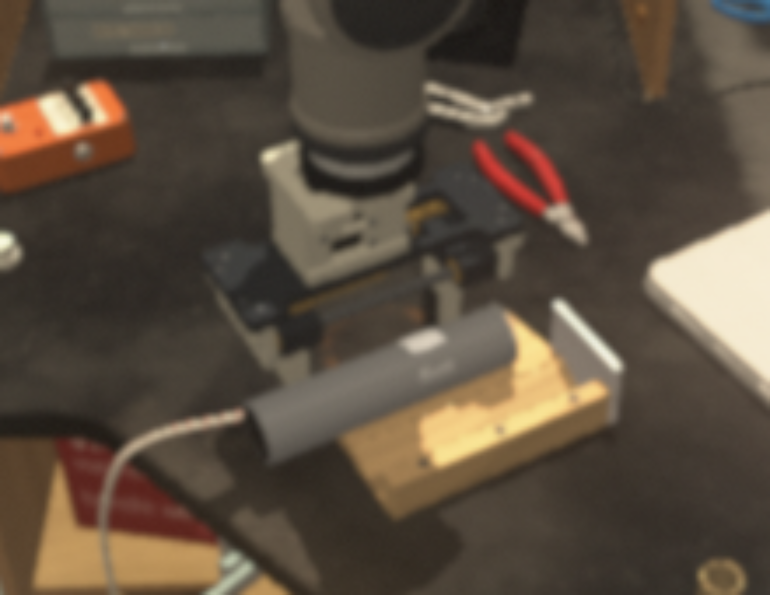

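Request:
carry_out --commands '[[[-0.005,0,-0.0008],0,1],[[-0.005,0,-0.0008],0,1],[[-0.005,0,-0.0008],0,1],[[-0.005,0,-0.0008],0,1],[[-0.005,0,-0.0008],0,1],[[-0.005,0,-0.0008],0,1],[[-0.004,0,0],0,1],[[-0.003,0,0],0,1],[[-0.003,0,0],0,1],[[0,0,0],0,1],[[0,0,0],0,1]]'

```text
time: 9.2
tool_pos: [0.5688, -0.0232, 0.042]
tool_rot: [-3.142, 0.0, 1.525]
contact_force: [0.3, 0.3, 0.8]
opening: 0.0919
grip_force: 0.0
```

```bash
python3 blk.py
python3 - <<'E'
from h import *
p=robot.read_camera("scene"); print(robot.tip_of(p,"tube")[:1]); cv2.imwrite("pics/s3.png",cv2.resize(p["pixels"][140:310,160:380,::-1],None,fx=3.5,fy=3.5))
E
```

```text
9.2 [ 0.56876206 -0.02323367  0.04199788] yaw want 1.5253963267948965 have [-3.14158725e+00  7.77112074e-05  1.52485950e+00] block xy [-0.03593018  0.04087778] z 0.04199788160864493 [0.29476347 0.2954614  0.82311907]
[{'at': [275.4, 260.7], 'p': 0.89}]
```

View pics/s3.png

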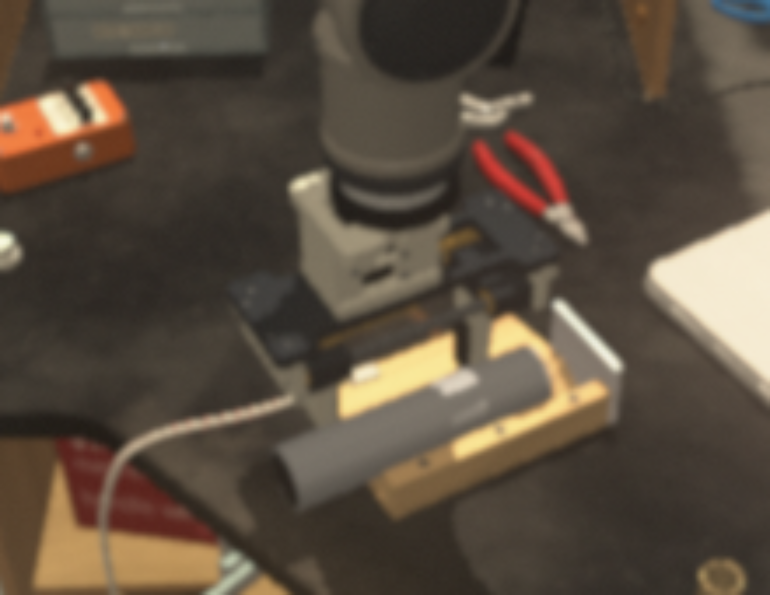

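Request:
carry_out --commands '[[[0.012,0,0],0,1],[[0,0,-0.04],0,1],[[0,0,-0.04],0,0],[[-0.016,-0.0445,0],0,0],[[-0.016,-0.0445,0],0,0],[[-0.016,-0.0445,0],0,0],[[0,0,0],0,0],[[0,0,0],0,0],[[0,0,0],0,0],[[0,0,0],0,0]]'

```text
time: 10.55
tool_pos: [0.4345, -0.0529, 0.1219]
tool_rot: [3.141, 0.0, 1.526]
contact_force: [0.0, 0.1, 0.7]
opening: 0.0165
grip_force: 0.0
```

```bash
python3 blk.py
python3 - <<'E'
from h import *
from blk import tb
for c in("scene","top"):
    p=robot.read_camera(c); r=robot.tip_of(p,"tube")[:1]
    if r: print(c,r,tb(ray(p,r[0]["at"],.03)))
    if c=="top": cv2.imwrite("pics/t4.png",cv2.resize(p["pixels"][160:280,260:360,::-1],None,fx=5,fy=5))
E
```

```text
10.55 [ 0.4344508  -0.05286971  0.12186206] yaw want 1.5253963267948965 have [3.14141679e+00 6.37614014e-05 1.52552726e+00] block xy [-0.16875802  0.00517664] z 0.12186205583807477 [0.04167326 0.13723454 0.71498387]
scene [{'at': [276.7, 262.5], 'p': 0.73}] [-0.04750131  0.00481069]
top [{'at': [247.4, 158.1], 'p': 0.21}] [0.15891301 0.19091954]
```

View pics/t4.png

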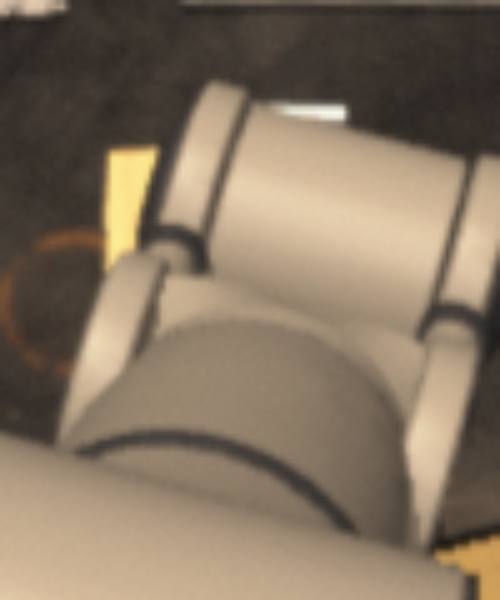

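Request:
carry_out --commands '[[[0,-0.008,0],0,0],[[0,0,0.03],0,0],[[0,0,0.03],0,0],[[0,0,0.027],0,0],[[0,0,0],0,0],[[0,0.004,0],0,0],[[0,0.004,0],0,0],[[0,0.004,0],0,0],[[0,0.004,0],0,0],[[0,0.004,0],0,0],[[0,0.004,0],0,0],[[0,0.004,0],0,0]]'

```text
time: 12.25
tool_pos: [0.4537, -0.054, 0.0349]
tool_rot: [-3.141, -0.0, 1.525]
contact_force: [-2.5, -0.6, 1.8]
opening: 0.0004
grip_force: 1.8
```

```bash
python3 blk.py
python3 - <<'E'
from h import *
from blk import tb
p=robot.read_camera("scene"); r=robot.tip_of(p,"tube")[:1]; print(r,tb(ray(p,r[0]["at"],.03)))
cv2.imwrite("pics/s5.png",cv2.resize(p["pixels"][180:310,220:380,::-1],None,fx=4.5,fy=4.5))
E
```

```text
12.25 [ 0.4537203  -0.05400129  0.03491217] yaw want 1.5253963267948965 have [-3.14084229e+00 -5.70798981e-05  1.52483942e+00] block xy [-0.14945703  0.00492076] z 0.03491216800996796 [-2.52318459 -0.63020226  1.83242262]
[{'at': [277.8, 262.0], 'p': 0.79}] [-0.04469318  0.00489529]
```

View pics/s5.png

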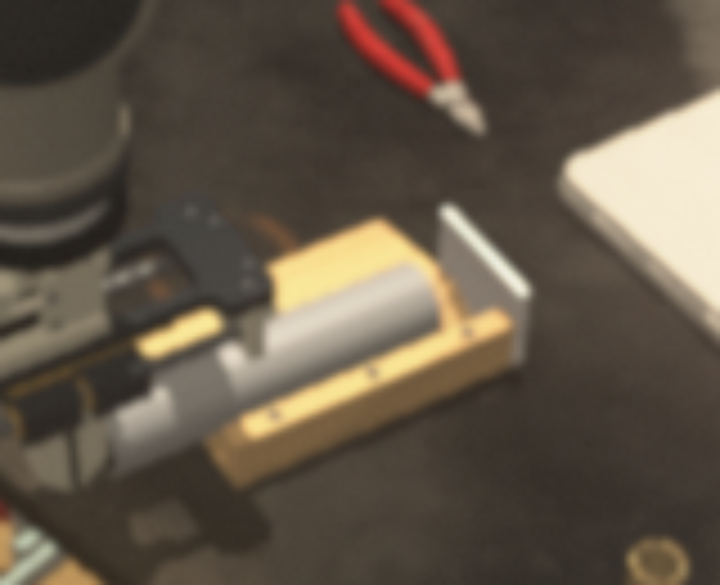

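Request:
carry_out --commands '[[[0,0.003,0],0,0],[[0,0.003,0],0,0],[[0,0.003,0],0,0],[[0,0.003,0],0,0],[[0,0.003,0],0,0],[[0,0.003,0],0,0],[[0,0.003,0],0,0],[[0,0.003,0],0,0]]'

```text
time: 13.35
tool_pos: [0.478, -0.0552, 0.035]
tool_rot: [3.142, 0.0, 1.525]
contact_force: [-2.6, 1.0, -1.0]
opening: 0.0006
grip_force: 1.1
```

Request:
carry_out --commands '[[[0,0.001,0],0,0],[[0,0.001,0],0,0],[[0,0.001,0],0,0]]'

```text
time: 13.72
tool_pos: [0.4807, -0.0553, 0.035]
tool_rot: [-3.142, 0.0, 1.525]
contact_force: [-2.6, 0.5, -0.5]
opening: 0.0006
grip_force: 1.1
```

Request:
carry_out --commands '[[[0,0.001,0],0,0],[[0,0.001,0],0,0]]'

```text
time: 13.98
tool_pos: [0.4828, -0.0554, 0.035]
tool_rot: [3.142, 0.0, 1.525]
contact_force: [-2.1, 0.7, -0.5]
opening: 0.0004
grip_force: 1.1
```

```bash
python3 blk.py
python3 - <<'E'
from h import *
from blk import tb
p=robot.read_camera("scene"); r=robot.tip_of(p,"tube")[:1]; print(r,tb(ray(p,r[0]["at"],.03)))
cv2.imwrite("pics/s6.png",cv2.resize(p["pixels"][180:310,220:380,::-1],None,fx=4.5,fy=4.5))
E
```

```text
13.975 [ 0.48277583 -0.0554114   0.03501122] yaw want 1.5253963267948965 have [3.14153602e+00 1.01696845e-04 1.52474430e+00] block xy [-0.12036744  0.00483077] z 0.03501122065546463 [-2.07363049  0.74640662 -0.46056123]
[{'at': [287.4, 257.6], 'p': 0.71}] [-0.01984024  0.00573678]
```

View pics/s6.png

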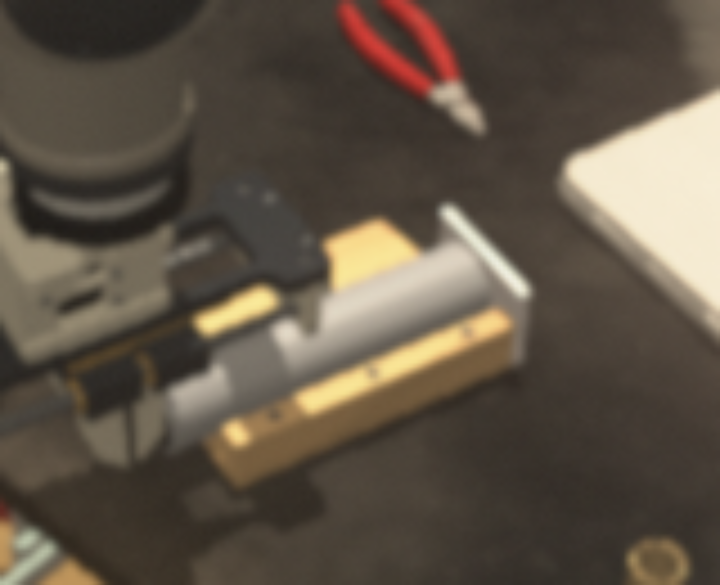

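Request:
carry_out --commands '[[[0,0.001,0],0,0],[[0,0.001,0],0,0]]'

```text
time: 14.32
tool_pos: [0.4847, -0.0555, 0.035]
tool_rot: [-3.142, 0.0, 1.525]
contact_force: [-2.4, 0.5, 0.3]
opening: 0.0004
grip_force: 1.1
```

Request:
carry_out --commands '[[[0,0.001,0],0,0],[[0,0.001,0],0,0]]'

```text
time: 14.58
tool_pos: [0.4862, -0.0555, 0.0349]
tool_rot: [-3.14, -0.0, 1.525]
contact_force: [-7.0, -1.0, 2.5]
opening: 0.0005
grip_force: 3.3
```

Request:
carry_out --commands '[[[0,0.001,0],0,0],[[0,0,0],0,0]]'

```text
time: 14.82
tool_pos: [0.4862, -0.0555, 0.0349]
tool_rot: [-3.138, -0.0, 1.525]
contact_force: [-8.7, -1.5, 4.1]
opening: 0.0006
grip_force: 4.2
```

Request:
carry_out --commands '[[[0,-0.002,0],0,0],[[0,-0.01,0],0,0],[[0,-0.02,0],0,0],[[0,0,-0.04],0,0],[[0,0,-0.05],0,0],[[-0.05,0,-0.05],0,0],[[-0.06,0,0],0,0],[[-0.06,0,0],0,0],[[-0.06,0,0],0,0],[[-0.06,0,0],0,0],[[0,0,0],0,0],[[0,0,0],0,0]]'

```text
time: 16.32
tool_pos: [0.4423, -0.3376, 0.1689]
tool_rot: [-3.141, -0.001, 1.524]
contact_force: [0.7, -0.3, 0.6]
opening: 0.0007
grip_force: 0.0
```

```bash
python3 blk.py
python3 - <<'E'
from h import *
from blk import tb
o=[]
for c in("scene","top"):
    p=robot.read_camera(c); r=robot.tip_of(p,"tube")[:1]
    if r: print(c,r,tb(ray(p,r[0]["at"],.03)))
    o.append(cv2.resize(p["pixels"][150:300,240:340,::-1] if c=="top" else p["pixels"][190:310,220:320,::-1],(400,600 if c=="top" else 480)))
o[0]=cv2.copyMakeBorder(o[0],0,120,0,0,0)
cv2.imwrite("pics/f.png",np.hstack(o))
E
```

```text
16.325 [ 0.44231768 -0.33757714  0.16891385] yaw want 1.5253963267948965 have [-3.14137454e+00 -6.36382472e-04  1.52405380e+00] block xy [-0.14797798 -0.27888039] z 0.16891385493676608 [ 0.67410552 -0.30147024  0.60768783]
scene [{'at': [292.4, 256.9], 'p': 0.92}] [-0.00916745  0.00204282]
```

View pics/f.png

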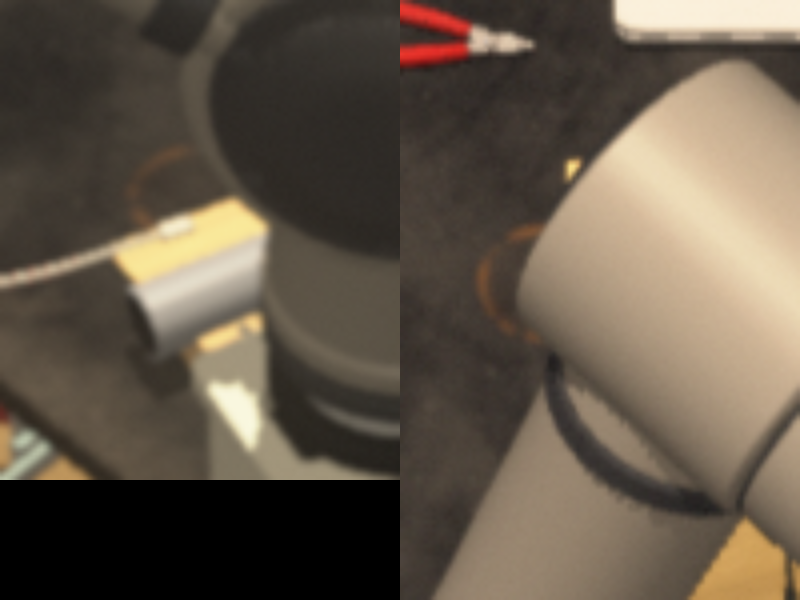

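Request:
carry_out --commands '[[[-0.04,-0.04,-0.02],0,0],[[-0.04,-0.04,-0.02],0,0],[[-0.04,-0.04,0],0,0],[[-0.04,-0.04,0],0,0],[[-0.03,-0.04,0],0,0],[[0,0,0],0,0],[[0,0,0],0,0]]'

```text
time: 17.4
tool_pos: [0.2349, -0.5179, 0.2093]
tool_rot: [3.141, -0.0, 1.525]
contact_force: [0.2, 0.2, 0.2]
opening: 0.0005
grip_force: 0.0
```

Run:
```python
from h import *
from blk import tb
o=[]
for c in("scene","top"):
    p=robot.read_camera(c); r=robot.tip_of(p,"tube")[:1]
    if r: print(c,r,tb(ray(p,r[0]["at"],.03)))
    for x in(-100,80):
        q=np.array([x/1000,.0047]);s,cc=np.sin(-.0454),np.cos(-.0454);print(proj(p,[.6028+cc*q[0]-s*q[1],-.0657+s*q[0]+cc*q[1],.03]))
    o.append(cv2.resize(p["pixels"][150:270,260:360,::-1] if c=="top" else p["pixels"][200:320,240:340,::-1],(400,480)))
cv2.imwrite("pics/f2.png",np.hstack(o))
```

```text
scene [{'at': [289.6, 255.8], 'p': 0.59}] [-0.01284535  0.00799623]
[np.float64(255.32186901242963), np.float64(271.6205539789504)]
[np.float64(325.08284200662797), np.float64(241.99939834447787)]
top [{'at': [310.4, 216.7], 'p': 0.61}] [-0.0112151   0.01212437]
[np.float64(312.58040329627454), np.float64(248.37022636059424)]
[np.float64(313.8296318605256), np.float64(186.1649690520705)]
```

View pics/f2.png

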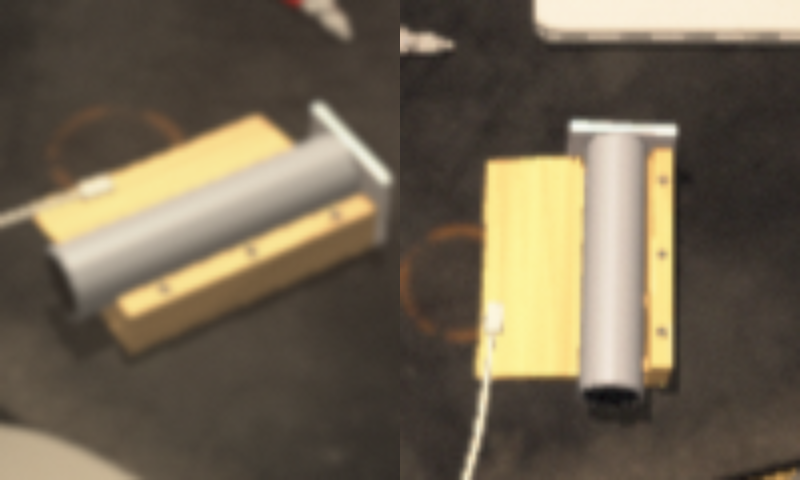

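The tube lies down in the groove and butts against the plate. In the top view its axis is at about column 313, as predicted, and its near end is at about row 248.

```bash
python3 -c "
from cell import robot
print(robot.hand_in())"
```

```text
the job is handed in; nothing more can be done
None
```

I rolled the tube up the ramp into the groove and pushed it until it butted against the stop plate; the final pictures show it lying down in the groove with the arm clear. The job is handed in, but `hand_in()` returned no verdict.

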